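Tamp the stones level in a ground-grid cell

ROBOT

A 7-joint arm with a two-finger parallel gripper is mounted at the origin on the work surface. World frame = base frame: x ahead of the robot, y to its left, z up, the work surface at z = 0. Lengths are in m, angles in rad, forces in N, time in s.
With the tool pointing down it reaches from about 0.425 to 0.875 m from the base axis. Payload 4.7 kg.
Tool frame: the origin (TCP) lies midway between the tips of the shut fingers; the grasp point (between the pads) lies 19 mm behind it; z points along the fingers, y is the line along which they close (so a half turn about z gives the same grasp; the last joint's range is limited). The gripper opens to 87 mm and grips with 3 to 60 N. Pads are 19 mm wide; open, the fingers measure 117 mm over their backs; the gripper's body (75 mm by 190 mm) begins 51 mm behind the grasp point.
Start: joints at [1.131, 0.321, -0.07, 1.45, 0.023, 1.371, -0.057], TCP at [0.285, -0.584, 0.223] pointing down, gripper open.
Joint ranges: [-2.86, 2.86], [-0.3, 2.09], [-1.38, 1.24], [0.06, 2.45], [-1.56, 4.7], [0.09, 2.05], [-2.69, 2.69]. Speed limits (rad/s): [2.57, 2.57, 3.14, 3.14, 3.14, 3.14, 3.14].

INTERFACE

Orientations are given as a rotation vector (axis times angle).
In Python, from bench import ctrl, get_image, calibration gives the robot as it stands.
- The arm moves only by the tool apply_moves, never from a script. Its arguments are lists of equal length, an entry for each row: "dp": the shift along the tool's x, y, z in m, a list of three; "twist": the turn, a rotation vector about the tool's x, y, z in rad, a list of three; "fingers": the closure, from 0 (fully open) to 1 (shut). In form: {"dp": [[dx, dy, dz], ...], "twist": [[ax, ay, az], ...], "fingers": [fingers, ...]}. A call has 1 to 10 rows; each row shifts and turns the commanded pose from where the row before left it, along the tool's axes as they then stand; what a row does not reach is not made up. A row lasts 1/10 s, in which the tool goes at most 50 mm and 8.59 degrees, less where a joint would pass 70% of its speed; a pose out of reach is approached as far as the arm can. A call is refused whole if a number of a shift passes 0.05 or a number of a turn 0.15, either way. A call with a gripper value outside its range is refused whole. The fingers move at their own pace and stop on an object; "newtons" is the grip in N (left out, the last holds). Time passes only in rows, so rows that do not move let the fingers close. It gives the time, the measured TCP pose, the force, the opening and the grip force at its end, in the units of the state.
- ctrl.get_state(): the state, without advancing time (a new reading comes with each control period).
- get_image(name): name is "scene" or "top" or "wrist"; returns the picture (400x640x3 uint8, red, green, blue); there is no depth.
- calibration(name): a dict with "fx", "fy", "cx", "cy" (pixels), "eye" and "attitude" of the camera in the world; the wrist camera has in their place "hand_eye" (4x4, takes a point from camera to tool coordinates, whose origin is the TCP and whose axes are the flange's). Camera axes: x right, y up, looking along -z (the intrinsics and any distortion apply to the point x, -y, -z); pixel columns grow to the right and rows downward; lengths in m; the calibration is good to about 2 mm. A picture is of the moment at which its call begins: read the wrist's pose just before it. calibration takes no time and is no camera call.
- ctrl.close_job(): hands the job in; it is judged then, once.
The state is a dict: "time": time; "joint_positions": joint angles; "qd": joint speeds; "joint_torque": joint torques, N m; "position": TCP position; "tool_rot": TCP orientation; "ft_force": force on the tool from outside, world axes, zero at the start; "torque": the same for the moment, N m; "grip_width": opening from 0.0 (shut) to 1.0 (fully open); "grip_force": force on a finger pad.
Only numpy, scipy, OpenCV 4.12 (cv2) and the standard library are available. Lean on these libraries where they do the work, as an engineer would, in place of code of your own. Each camera call takes 0.05 s, during which the arm holds its last target. There are 200 camera calls.

TASK

One cell of the black plastic ground grid has been packed with broken granite, but two of its stones still stand proud. Take up the hand tamper and press those two down with its flat foot, slowly and firmly, until each sits solid on the board with no more give and the bed lies level below the rim, and finish with a steady lean of at least 10 N on the bed for about a second; never bear down with more than 40 N, keep the gripper itself off the stones, and leave the jar, brush and hammer alone. Then stand the tamper upright on the bench beside the grid board, touching nothing, and let go.

Things in the scene. Friction and masses are not known exactly. Their poses are not given: they have to be found in the camera images.
- tamper: hand tamper, about 0.5 kg, standing upright on the bench: square dark steel foot 50 x 50 mm and 14 mm thick, above it a round welded socket 46 mm across up to 36 mm height, then a square hardwood handle 30 x 30 mm up to 152 mm height, its sides parallel to the foot's. Origin: centre of the foot's flat underside; z runs up the handle, x and y are parallel to the sides of foot and handle
- cell_rim (a point): centre of the mouth of the work cell, the one packed with nine stones (3 x 3), at rim height, 56 mm above the bench; cell 110 mm wide inside, walls parallel to this x and y, z up. The board under the stones lies 44 mm below the rim. The 4 mm walls give outward at the top (about 1.3 N/mm). To enter, the tamper foot must be square to the walls, its centre within 27 mm of this point in x and y
- grid: fixed plywood sample board, 270 (its x) x 150 (its y) x 12 mm, screwed to the bench, with two black plastic grid cells on it side by side along x; the filled work cell is the one on the +x side, the other is empty. Origin: centre of the board's underside
- stone1: one of two larger granite stones that stand proud at the start, 9 to 13 mm above their seat: blocky, 40 x 40 mm at mid-height, 31 mm at top and bottom, roughly 39 to 43 mm high (broken stone, no two alike). Origin: its centre. Wedged between its neighbours, it takes 8 to 20 N and perhaps several presses to go down; once on the board it is rigid and the force shoots up: bear down at a few mm/s
- stone2: smaller granite stone of the bed, already down: about 36 x 36 mm at mid-height, 36 to 38 mm high, its top 6 to 8 mm below the rim. Origin: its centre, 18 to 19 mm above the board
- stone3: smaller granite stone of the bed, already down: about 36 x 36 mm at mid-height, 36 to 38 mm high, its top 6 to 8 mm below the rim. Origin: its centre, 18 to 19 mm above the board
- stone4: smaller granite stone of the bed, already down: about 36 x 36 mm at mid-height, 36 to 38 mm high, its top 6 to 8 mm below the rim. Origin: its centre, 18 to 19 mm above the board
- stone5: smaller granite stone of the bed, already down: about 36 x 36 mm at mid-height, 36 to 38 mm high, its top 6 to 8 mm below the rim. Origin: its centre, 18 to 19 mm above the board
- stone6: smaller granite stone of the bed, already down: about 36 x 36 mm at mid-height, 36 to 38 mm high, its top 6 to 8 mm below the rim. Origin: its centre, 18 to 19 mm above the board
- stone7: smaller granite stone of the bed, already down: about 36 x 36 mm at mid-height, 36 to 38 mm high, its top 6 to 8 mm below the rim. Origin: its centre, 18 to 19 mm above the board
- stone8: smaller granite stone of the bed, already down: about 36 x 36 mm at mid-height, 36 to 38 mm high, its top 6 to 8 mm below the rim. Origin: its centre, 18 to 19 mm above the board
- stone9: one of two larger granite stones that stand proud at the start, 9 to 13 mm above their seat: blocky, 40 x 40 mm at mid-height, 31 mm at top and bottom, roughly 39 to 43 mm high (broken stone, no two alike). Origin: its centre. Wedged between its neighbours, it takes 8 to 20 N and perhaps several presses to go down; once on the board it is rigid and the force shoots up: bear down at a few mm/s
- jar: glass jar with a red lid, 68 mm across, 105 mm high, a bystander; origin under its centre
- brush: flat brush with a wooden handle, lying on the bench along its x, 200 mm long, a bystander; origin under its centre
- hammer: hammer lying on the bench along its x, 270 mm long, a bystander; origin under its centre
There are look-alikes about, which are no part of the job. What is shaped like the tamper but orange is not meant.

How it is judged:
On the way, in this order (a step that is already met when the one before it is completed fails the run):
1. the tamper is lifted clear of the bench (height (world z) of tamper above 0.03 m), for 0.2 s.
2. all nine stones are level in the cell and the tamper is bearing firmly on the bed (z of stone1 in the frame of cell_rim below -0.023 m and z of each of stone2, stone3, stone4, stone5, stone6, stone7, stone8 in the frame of cell_rim below -0.0235 m and z of stone9 in the frame of cell_rim below -0.021 m and horizontal distance between each of stone1, stone2, stone3, stone4, stone5, stone6, stone7, stone8, stone9 and cell_rim below 0.065 m and (contact force between tamper and stone1 above 2.5 N or contact force between tamper and stone2 above 2.5 N or contact force between tamper and stone3 above 2.5 N or contact force between tamper and stone4 above 2.5 N or contact force between tamper and stone5 above 2.5 N or contact force between tamper and stone6 above 2.5 N or contact force between tamper and stone7 above 2.5 N or contact force between tamper and stone8 above 2.5 N or contact force between tamper and stone9 above 2.5 N)), for 0.4 s.
At the end, for the whole second after the job is handed in: Both larger stones are within 1.5 mm of their seats (centres 23 and 21 mm or more below the rim), the seven smaller ones still down (23.5 mm or more), all in the cell, at rest; the tamper stands upright (within 0.08 rad) on the bench, not touching the grid, released, at rest (z of stone1 in the frame of cell_rim below -0.023 m and z of each of stone2, stone3, stone4, stone5, stone6, stone7, stone8 in the frame of cell_rim below -0.0235 m and z of stone9 in the frame of cell_rim below -0.021 m and horizontal distance between each of stone1, stone2, stone3, stone4, stone5, stone6, stone7, stone8, stone9 and cell_rim below 0.065 m and height (world z) of tamper below 0.006 m and angle between tamper's own z axis and vertical below 0.08 rad and contact force between tamper and grid below 0.5 N and linear speed of each of tamper, stone1, stone2, stone3, stone4, stone5, stone6, stone7, stone8, stone9 below 0.02 m/s and not (contact force between the fingers and tamper above 0.2 N)).
It fails at once if the tamper bears on a stone with more than 40 N (contact force between tamper and stone1 above 40 N or contact force between tamper and stone2 above 40 N or contact force between tamper and stone3 above 40 N or contact force between tamper and stone4 above 40 N or contact force between tamper and stone5 above 40 N or contact force between tamper and stone6 above 40 N or contact force between tamper and stone7 above 40 N or contact force between tamper and stone8 above 40 N or contact force between tamper and stone9 above 40 N).
It fails at once if the tamper bears on the grid with more than 40 N (contact force between tamper and grid above 40 N).
It fails at once if the gripper or arm touches a stone (contact force between any of the fingers, the arm and stone1 above 1 N or contact force between any of the fingers, the arm and stone2 above 1 N or contact force between any of the fingers, the arm and stone3 above 1 N or contact force between any of the fingers, the arm and stone4 above 1 N or contact force between any of the fingers, the arm and stone5 above 1 N or contact force between any of the fingers, the arm and stone6 above 1 N or contact force between any of the fingers, the arm and stone7 above 1 N or contact force between any of the fingers, the arm and stone8 above 1 N or contact force between any of the fingers, the arm and stone9 above 1 N).
It fails at once if the jar, brush or hammer is moved (distance of any of jar, brush, hammer from where it was at the start of the episode above 0.02 m).
It also fails if it takes over 72 s, if anything falls off the work surface, if the arm or the gripper's body presses on something with over 40 N, if the wrist force passes 120 N, or if a joint passes its speed limit or range.

## Working session

There is one attempt and no reset: what is moved stays moved. The work goes in short steps, Python scripts to look and compute and a tool call to move; the robot and the scene stay as the last step left them, time stands still between calls to the robot, and variables do not carry over. Pictures are saved under pics/ and viewed, at most 10 in all, crops included, and the job is handed in when it is done.

Besides the shell and the picture viewer there is one more tool, called after "Request:" as name(argument=value, ...) on one line, values as JSON. apply_moves: Moves the arm, as the interface text tells. Its arguments: {"type":"object","properties":{"dp":{"type":"array"},"twist":{"type":"array"},"fingers":{"type":"array"},"newtons":{"type":"number"}},"required":["dp","twist","fingers"]}

```bash
mkdir -p pics
python3 - <<'E'
from bench import ctrl, get_image, calibration
import cv2
s=ctrl.get_state();print(s)
for n in("scene","top"):
    im=get_image(n);cv2.imwrite(f"pics/{n}0.png",im[:,:,::-1]);print(calibration(n))
print(calibration("wrist"))
E
```

```text
{'time': 0.0, 'joint_positions': array([ 1.13109537,  0.32182129, -0.07006349,  1.4516613 ,  0.02258079,
        1.37081505, -0.05688226]), 'qd': array([ 0.00021182, -0.00086884, -0.00017521, -0.00130127, -0.00190722,
       -0.00034325,  0.0005769 ]), 'joint_torque': array([-6.14733472e-04, -4.91293466e+01, -4.04393105e-01, -3.12529528e+01,
       -6.38757111e-02,  4.38136014e-02,  1.57384120e-04]), 'position': array([ 0.28465592, -0.58373771,  0.22146934]), 'tool_rot': array([-3.05925924e+00, -7.06349068e-01,  8.09572512e-04]), 'ft_force': array([ 0.33222769, -0.0996368 ,  0.43756433]), 'torque': array([-0.00122863,  0.00203827,  0.0055701 ]), 'grip_force': 0.0, 'grip_width': 0.999547507001608}
{'fx': 484.4234023285482, 'fy': 484.4234023285482, 'cx': 323.39436188156526, 'cy': 202.9758622158941, 'eye': array([ 1.38914856, -0.26834537,  1.17513234]), 'attitude': array([0.57498344, 0.42375388, 1.23876962])}
{'fx': 440.56377785412883, 'fy': 440.56377785412883, 'cx': 322.4630177258335, 'cy': 191.73447153082438, 'eye': array([ 0.4451071 , -0.02340289,  1.08432568]), 'attitude': array([ 0.05976937, -0.07394364, -1.55546321])}
{'fx': 284.8367568354176, 'fy': 284.8367568354176, 'cx': 324.3154258634557, 'cy': 198.71491765301113, 'hand_eye': array([[ 5.75825843e-04,  9.57379392e-01,  2.88832768e-01,
         7.96501685e-02],
       [ 9.99999804e-01, -6.22792984e-04,  7.07102540e-05,
        -1.28781057e-03],
       [ 2.47579561e-04,  2.88832670e-01, -9.57379563e-01,
        -1.63001825e-01],
       [ 0.00000000e+00,  0.00000000e+00,  0.00000000e+00,
         1.00000000e+00]])}
```

View pics/top0.png

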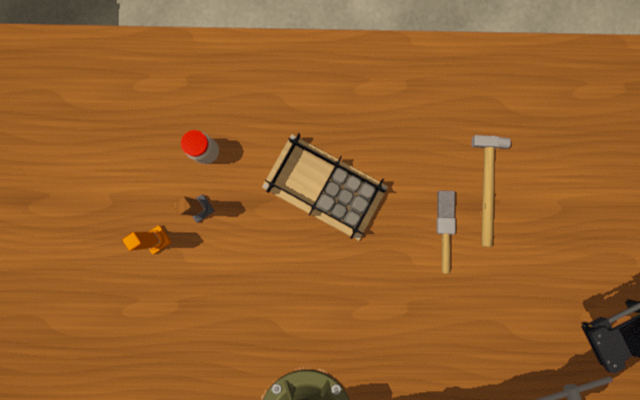

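View pics/scene0.png

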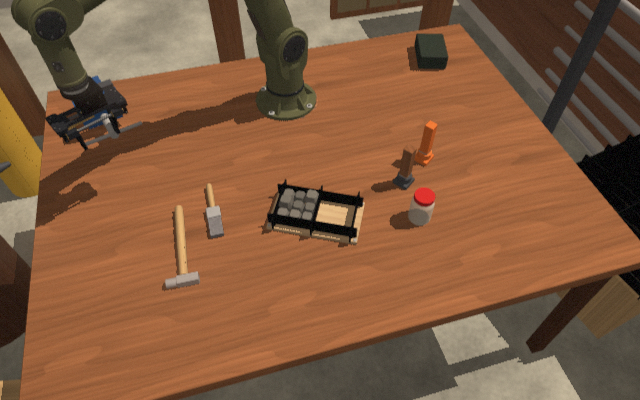

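```bash
cat > h.py <<'E'
from bench import ctrl, get_image, calibration
import numpy as np, cv2
from scipy.spatial.transform import Rotation as R
def cam(n,s=None):
    c=calibration(n)
    if n=="wrist":
        s=s or ctrl.get_state(); T=np.eye(4);T[:3,:3]=R.from_rotvec(s["tool_rot"]).as_matrix();T[:3,3]=s["position"]
        M=T@c["hand_eye"]; return c,M[:3,:3],M[:3,3]
    return c,R.from_rotvec(c["attitude"]).as_matrix(),np.array(c["eye"])
def ray(C,u,v):
    c,A,e=C; return e,A@np.array([(u-c["cx"])/c["fx"],-(v-c["cy"])/c["fy"],-1])
def onz(C,u,v,z):
    e,d=ray(C,u,v); return e+d*(z-e[2])/d[2]
def proj(C,p):
    c,A,e=C; q=A.T@(np.array(p)-e); return c["cx"]-c["fx"]*q[0]/q[2], c["cy"]+c["fy"]*q[1]/q[2]
E
python3 - <<'E'
from h import *
T=cam("top");S=cam("scene")
for n,C,u,v,z in [("foot",T,203,208,.014),("foot",S,404,182,.014),("top",T,183,206,.152),("top",S,408,151,.152),("orangetop",T,132,242,.152),("orangefoot",T,160,240,.0),
 ("jar",T,194,143,.105),("c1",T,338,162,.056),("c2",T,385,187,.056),("c3",T,357,236,.056),("c4",T,313,211,.056),("g1",T,295,139,.056),("g2",T,268,186,.056)]:
    print(n,onz(C,u,v,z).round(4))
im=cv2.imread("pics/top0.png")
a=cv2.resize(im[130:245,260:400],None,fx=4,fy=4,interpolation=2)
b=cv2.resize(im[190:225,170:220],None,fx=4,fy=4,interpolation=2)
o=np.zeros((460,770,3),np.uint8);o[:a.shape[0],:a.shape[1]]=a;o[:b.shape[0],570:770]=b
cv2.imwrite("pics/z.png",o)
E
```

```text
foot [0.4929 0.2566 0.014 ]
foot [0.5018 0.2627 0.014 ]
top [0.4903 0.2628 0.152 ]
top [0.4985 0.2564 0.152 ]
orangetop [0.4133 0.3662 0.152 ]
orangefoot [0.4139 0.362  0.    ]
jar [0.6345 0.2584 0.105 ]
c1 [ 0.604  -0.0677  0.056 ]
c2 [ 0.5464 -0.1788  0.056 ]
c3 [ 0.431  -0.1138  0.056 ]
c4 [ 0.4877 -0.0106  0.056 ]
g1 [0.6573 0.0346 0.056 ]
g2 [0.5447 0.0957 0.056 ]
```

View pics/z.png

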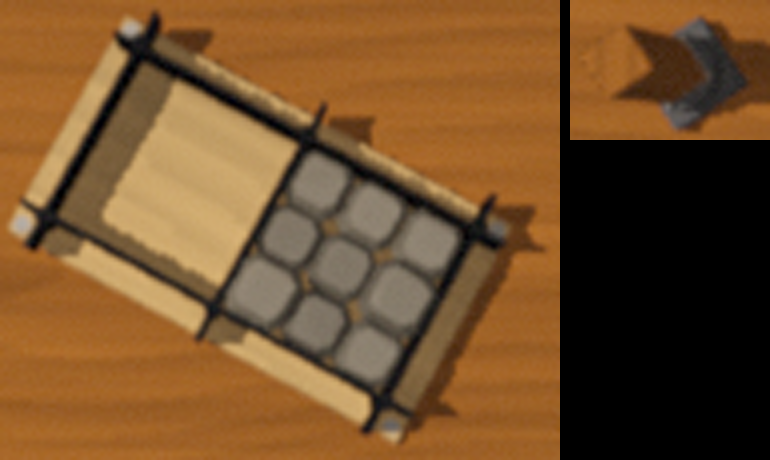

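Request:
apply_moves(dp=[[0.03,-0.024,0],[0.03,-0.024,0],[0.03,-0.024,0],[0.03,-0.024,0],[0.03,-0.024,0],[0.03,-0.024,0],[0.03,-0.024,0],[0.03,-0.024,0],[0.03,-0.024,0],[0.03,-0.024,0]], twist=[[0,0,0],[0,0,0],[0,0,0],[0,0,0],[0,0,0],[0,0,0],[0,0,0],[0,0,0],[0,0,0],[0,0,0]], fingers=[0,0,0,0,0,0,0,0,0,0])

```text
time: 1.1
position: [0.4495, -0.2354, 0.2223]
tool_rot: [-3.061, -0.707, 0.001]
ft_force: [0.2, 0.2, 0.6]
grip_width: 0.997
grip_force: 0.0
```

Request:
apply_moves(dp=[[0.03,-0.024,0],[0.03,-0.024,0],[0.03,-0.024,0],[0.03,-0.024,0],[0,0,0],[0,0,0],[0,0,0],[0,0,0],[0,0,0],[0,0,0]], twist=[[0,0,0],[0,0,0],[0,0,0],[0,0,0],[0,0,-0.13],[0,0,-0.13],[0,0,-0.13],[0,0,-0.13],[0,0,-0.12],[0,0,0]], fingers=[0,0,0,0,0,0,0,0,0,0])

```text
time: 2.1
position: [0.5148, -0.0981, 0.2221]
tool_rot: [-2.683, -1.634, 0.001]
ft_force: [-0.4, -0.3, 0.5]
grip_width: 1.0
grip_force: 0.0
```

```bash
cat >> h.py <<'E'
def st():
    s=ctrl.get_state();M=R.from_rotvec(s["tool_rot"]).as_matrix()
    print("t",round(s["time"],2),"p",s["position"].round(4),"yaw",round(np.degrees(np.arctan2(M[1,0],M[0,0])),2),"z",M[:,2].round(4),"F",s["ft_force"].round(2),"M",s["torque"].round(3),"w",round(s["grip_width"],3),"g",round(s["grip_force"],1),"q",s["joint_positions"].round(2));return s
def world2tool(s,d): return R.from_rotvec(s["tool_rot"]).as_matrix().T@np.array(d)
E
python3 - <<'E'
from h import *
s=st();im=get_image("wrist")[:,:,::-1];cv2.imwrite("pics/w1.png",im)
C=cam("wrist",s);print(proj(C,(.517,-.093,.056)))
E
```

```text
t 2.1 p [ 0.5148 -0.0981  0.2221] yaw 62.69 z [-8.e-04  1.e-04 -1.e+00] F [-0.39 -0.33  0.5 ] M [ 0.025 -0.044  0.042] w 1.0 g 0.0 q [ 0.63  0.08 -0.52  1.75  0.04  1.33 -0.37]
(np.float64(324.9254358501979), np.float64(178.92979386851283))
```

View pics/w1.png

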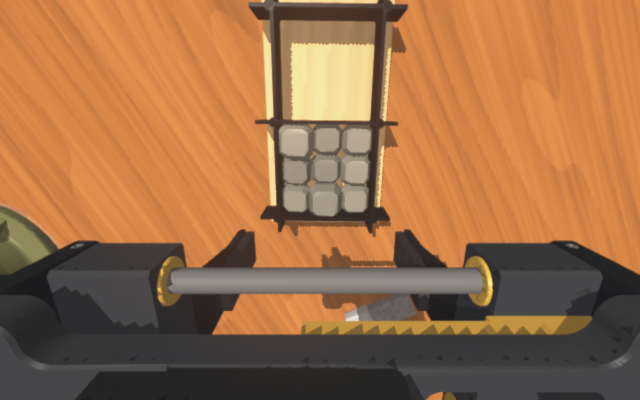

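Run:
```python
from h import *
im=cv2.imread("pics/w1.png")
cv2.imwrite("pics/w1z.png",cv2.resize(im[110:235,255:400],None,fx=4.6,fy=4.6,interpolation=2))
g=im.max(2)
for v in (130,150,160,185,205): # dark runs left/right
    d=np.where(g[v,255:400]<60)[0]+255; print("row",v,d.tolist())
for u in (300,310,325,340,355):
    d=np.where(g[100:235,u]<60)[0]+100; print("col",u,d.tolist())
```

```text
row 130 []
row 150 []
row 160 [371, 372, 373]
row 185 [368, 369, 370, 371, 372, 373]
row 205 [368, 369, 370, 371, 372]
col 300 [214, 215, 216, 217, 218]
col 310 [213, 214, 215, 216, 217, 218, 219]
col 325 [217, 218, 219]
col 340 [211, 212, 213, 214, 215, 216, 217, 218, 219]
col 355 [213, 214, 215, 216, 217, 218, 219]
```

View pics/w1z.png

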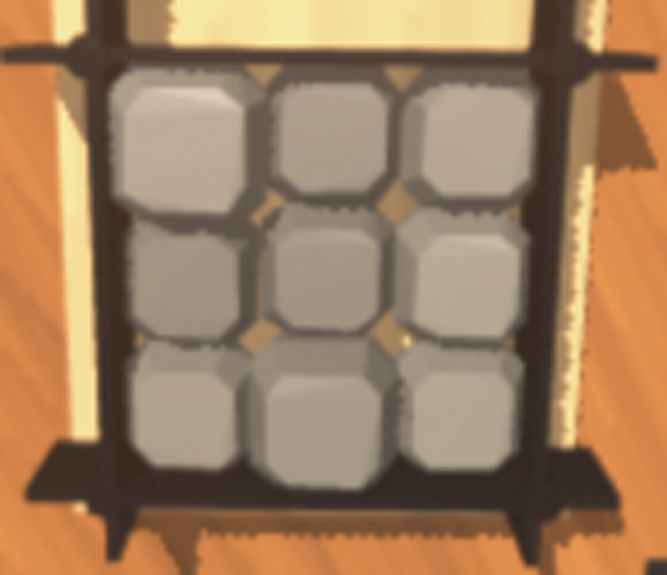

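Run:
```python
from h import *
s=ctrl.get_state();C=cam("wrist",s)
f=lambda a:(255+(a[0]+.5)/4.6-.5,110+(a[1]+.5)/4.6-.5)
P=[onz(C,*f(a),.056) for a in((88,55),(568,60),(545,497),(110,497))]
for i in range(4):
    d=P[(i+1)%4]-P[i];print(P[i].round(4),np.linalg.norm(d).round(4),np.degrees(np.arctan2(d[1],d[0])).round(2))
c=np.mean(P,0);print("centre",c)
for a in((183,145),(325,430)): print(onz(C,*f(a),.065)-c)
```

```text
[ 0.4965 -0.0086  0.056 ] 0.1165 -28.02
[ 0.5994 -0.0634  0.056 ] 0.1131 -117.44
[ 0.5473 -0.1637  0.056 ] 0.1165 152.57
[ 0.4439 -0.1101  0.056 ] 0.1143 62.57
centre [ 0.52177482 -0.08644315  0.056     ]
[-0.01403802  0.04874664  0.009     ]
[-0.01682035 -0.03088415  0.009     ]
```

Request:
apply_moves(dp=[[0.031,-0.018,0],[0.031,-0.018,0],[0.031,-0.018,0],[0.031,-0.018,0],[0.031,-0.018,0],[0.031,-0.018,0],[0.031,-0.018,0],[0.031,-0.018,0],[0.031,-0.018,0],[0.03,-0.018,0]], twist=[[0,0,0],[0,0,0],[0,0,0],[0,0,0],[0,0,0],[0,0,0],[0,0,0],[0,0,0],[0,0,0],[0,0,0]], fingers=[0,0,0,0,0,0,0,0,0,0])

```text
time: 3.15
position: [0.4969, 0.2603, 0.2224]
tool_rot: [2.686, 1.629, 0.0]
ft_force: [0.2, 0.5, 0.5]
grip_width: 0.999
grip_force: 0.0
```

Request:
apply_moves(dp=[[0,0,0],[0,0,0],[0,0,0],[0,0,0],[0,0,0],[0,0,0],[0,0,0],[0,0,0],[0,0,0],[0,0,0]], twist=[[0,0,-0.13],[0,0,-0.13],[0,0,-0.13],[0,0,-0.13],[0,0,-0.13],[0,0,-0.13],[0,0,-0.13],[0,0,-0.13],[0,0,-0.05],[0,0,0]], fingers=[0,0,0,0,0,0,0,0,0,0])

```text
time: 4.15
position: [0.497, 0.2589, 0.2223]
tool_rot: [-1.451, -2.786, 0.001]
ft_force: [0.4, -0.3, -0.2]
grip_width: 0.995
grip_force: 0.0
```

Run:
```python
from h import *
s=st();im=get_image("wrist")[:,:,::-1];cv2.imwrite("pics/w2.png",im)
u,v=proj(cam("wrist",s),(.495,.26,.08));print(u,v)
u,v=int(u),int(v);v0=max(0,v-70);print(u-80,v0)
cv2.imwrite("pics/w2z.png",cv2.resize(im[v0:v0+140,u-80:u+80],None,fx=4,fy=4,interpolation=2))
```

```text
t 4.15 p [0.497  0.2589 0.2223] yaw 124.98 z [-4.e-04 -2.e-04 -1.e+00] F [ 0.41 -0.32 -0.18] M [ 0.03  -0.157 -0.025] w 0.995 g 0.0 q [ 0.3   0.24 -0.95  1.65  0.2   1.35 -0.07]
323.10687149670014 187.15176903863843
243 117
```

View pics/w2z.png

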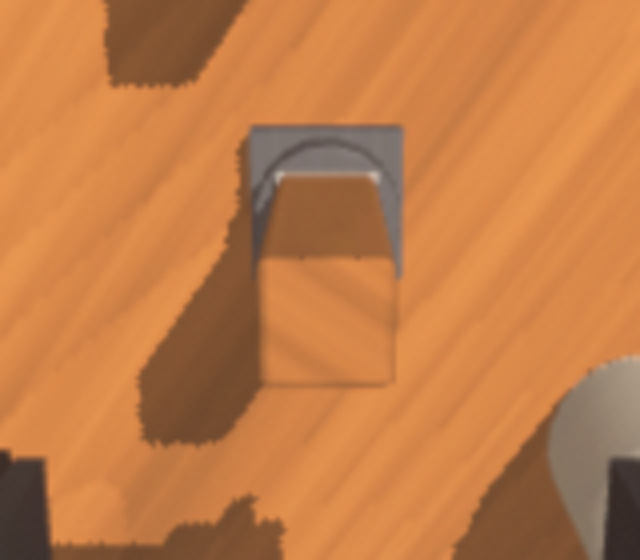

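Run:
```python
from h import *
s=ctrl.get_state();C=cam("wrist",s)
f=lambda a:(243+(a[0]+.5)/4-.5,117+(a[1]+.5)/4-.5)
P=[onz(C,*f(a),.152) for a in((260.5,257),(394,257),(394.5,384),(261.5,384))]
for i in range(4):
    d=P[(i+1)%4]-P[i];print(P[i].round(4),np.linalg.norm(d).round(4),np.degrees(np.arctan2(d[1],d[0])).round(2))
c=np.mean(P,0);print("handle",c,"d tool",world2tool(s,c-s["position"]))
Q=[onz(C,*f(a),.014) for a in((249,126),(403,126))];d=Q[1]-Q[0]
m=np.mean(Q,0)-R.from_rotvec(s["tool_rot"]).as_matrix()[:,0]*.025
print("foot",np.linalg.norm(d),np.degrees(np.arctan2(d[1],d[0])),m,world2tool(s,m-s["position"]))
```

```text
[0.4711 0.2725 0.152 ] 0.028 34.97
[0.494  0.2885 0.152 ] 0.0283 -53.84
[0.5107 0.2657 0.152 ] 0.0289 -145.03
[0.487  0.2492 0.152 ] 0.0283 124.44
handle [0.49070102 0.26896064 0.152     ] d tool [0.0119047  0.00060558 0.07033016]
foot 0.049757276225898074 34.966294839639346 [0.49016137 0.26883861 0.01399843] [1.21049535e-02 1.41509357e-04 2.08331922e-01]
```

Request:
apply_moves(dp=[[0.012,0.0004,0],[0,0,0.02],[0,0,0.02],[0,0,0.02],[0,0,0.02],[0,0,0.02],[0,0,0.019],[0,0,0],[0,0,0],[0,0,0]], twist=[[0,0,0],[0,0,0],[0,0,0],[0,0,0],[0,0,0],[0,0,0],[0,0,0],[0,0,0],[0,0,0],[0,0,0]], fingers=[0,0,0,0,0,0,0,0,0.4,0.6], newtons=50)

```text
time: 5.2
position: [0.491, 0.27, 0.1048]
tool_rot: [1.447, 2.787, 0.002]
ft_force: [-0.5, -0.7, 0.5]
grip_width: 0.898
grip_force: 0.0
```

Request:
apply_moves(dp=[[0,0,0],[0,0,0],[0,0,0],[0,0,0],[0,0,0],[0,0,0],[0,0,0],[0,0,0]], twist=[[0,0,0],[0,0,0],[0,0,0],[0,0,0],[0,0,0],[0,0,0],[0,0,0],[0,0,0]], fingers=[0.8,1,1,1,1,1,1,1], newtons=50)

```text
time: 6.0
position: [0.4904, 0.269, 0.1034]
tool_rot: [-1.448, -2.788, 0.0]
ft_force: [0.2, -0.6, -0.3]
grip_width: 0.345
grip_force: 50.0
```

```bash
python3 -c "from h import *;st()"
```

```text
t 6.0 p [0.4904 0.269  0.1034] yaw 125.12 z [-2.e-04 -2.e-04 -1.e+00] F [ 0.21 -0.56 -0.26] M [-0.05  -0.143 -0.001] w 0.345 g 50.0 q [ 0.23  0.35 -0.92  1.8   0.31  1.14 -0.17]
```

Request:
apply_moves(dp=[[0,0,-0.01],[0,0,-0.02],[0,0,-0.02],[0,0,-0.02],[0,0,-0.02],[0,0,-0.02],[0,0,-0.01],[0,0,0],[0,0,0],[0,0,0]], twist=[[0,0,0],[0,0,0],[0,0,0],[0,0,0],[0,0,0],[0,0,0],[0,0,0],[0,0,0.06],[0,0,0.12],[0,0,0.12]], fingers=[1,1,1,1,1,1,1,1,1,1])

```text
time: 7.0
position: [0.4899, 0.2686, 0.2227]
tool_rot: [-1.854, -2.535, 0.003]
ft_force: [-0.0, 0.2, -6.0]
grip_width: 0.341
grip_force: 50.0
```

Request:
apply_moves(dp=[[0,0,0],[0,0,0],[0,0,0],[0,0,0],[0,0,0],[0,0,0],[0,0,0],[0,0,0],[0,0,0]], twist=[[0,0,0.12],[0,0,0.12],[0,0,0.12],[0,0,0.12],[0,0,0.12],[0,0,0.12],[0,0,0.074],[0,0,0],[0,0,0]], fingers=[1,1,1,1,1,1,1,1,1])

```text
time: 7.9
position: [0.4901, 0.2689, 0.223]
tool_rot: [-2.685, -1.631, 0.002]
ft_force: [0.1, -0.1, -4.9]
grip_width: 0.341
grip_force: 50.0
```

Request:
apply_moves(dp=[[-0.015,0.009,0],[-0.03,0.018,0],[-0.03,0.018,0],[-0.03,0.018,0],[-0.03,0.019,0],[-0.03,0.019,0],[-0.03,0.019,0],[-0.03,0.018,0],[-0.03,0.018,0],[-0.015,0.009,0]], twist=[[0,0,0],[0,0,0],[0,0,0],[0,0,0],[0,0,0],[0,0,0],[0,0,0],[0,0,0],[0,0,0],[0,0,0]], fingers=[1,1,1,1,1,1,1,1,1,1])

```text
time: 8.9
position: [0.5114, -0.051, 0.2232]
tool_rot: [2.688, 1.624, -0.003]
ft_force: [0.6, -0.3, -6.7]
grip_width: 0.341
grip_force: 50.0
```

Request:
apply_moves(dp=[[0,0,0.015],[0,0,0.015],[0,0,0],[0,0,0]], twist=[[0,0,0],[0,0,0],[0,0,0],[0,0,0]], fingers=[1,1,1,1])

```text
time: 9.3
position: [0.5113, -0.0451, 0.1927]
tool_rot: [-2.683, -1.631, 0.002]
ft_force: [-0.8, 0.1, -6.0]
grip_width: 0.34
grip_force: 50.0
```

Run:
```python
from h import *
s=st();print("tool d to A",world2tool(s,np.array([.512,-.0554,0])-s["position"])[:2])
im=get_image("wrist")[:,:,::-1];cv2.imwrite("pics/w3.png",im)
t=get_image("top")[:,:,::-1]
a=cv2.resize(im[70:230,230:420],None,fx=3.4,fy=3.4,interpolation=2)
cv2.imwrite("pics/w3z.png",a); cv2.imwrite("pics/t3.png",t)
```

```text
t 9.3 p [ 0.5113 -0.0451  0.1927] yaw 62.6 z [-1.8e-03  7.0e-04 -1.0e+00] F [-0.85  0.13 -5.99] M [ 0.002 -0.075 -0.018] w 0.34 g 50.0 q [ 0.58  0.08 -0.57  1.81  0.04  1.27 -0.48]
tool d to A [-0.00875229  0.00576419]
```

View pics/w3z.png

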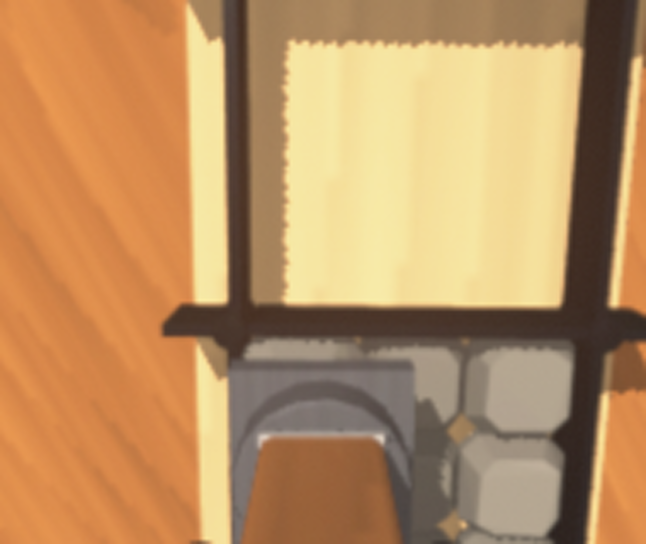

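Run:
```python
from h import *
s=ctrl.get_state();C=cam("wrist",s)
f=lambda a:(230+(a[0]+.5)/3.4-.5,70+(a[1]+.5)/3.4-.5)
y=np.radians(62.45);E1=np.array([np.cos(y),np.sin(y)]);E2=np.array([np.sin(y),-np.cos(y)]);c=np.array([.5218,-.0864])
def pr(n,a,z):
    p=onz(C,*f(a),z)[:2]; print(n,p.round(4),"cell e1,e2 mm",(1e3*E1@(p-c)).round(1),(1e3*E2@(p-c)).round(1))
pr("foot L",(229,362),.1033);pr("foot R",(414,362),.1033)
pr("div L top",(233,310),.056);pr("div L bottom",(230,337),.056);pr("div R",(600,312),.056);pr("div R",(596,338),.056)
pr("leftwall outer up",(222,150),.056);pr("rightwall outer up",(622,150),.056)
pr("leftwall outer up",(222,50),.056);pr("rightwall outer up",(634,50),.056)
p=s["position"][:2];print("tcp",1e3*E1@(p-c),1e3*E2@(p-c))
```

```text
foot L [ 0.5011 -0.0112] cell e1,e2 mm 57.1 -53.1
foot R [ 0.545 -0.034] cell e1,e2 mm 57.2 -3.7
div L top [ 0.5014 -0.0043] cell e1,e2 mm 63.4 -56.0
div L bottom [ 0.4965 -0.0113] cell e1,e2 mm 54.8 -57.2
div R [ 0.6028 -0.0576] cell e1,e2 mm 63.0 58.5
div R [ 0.5986 -0.0646] cell e1,e2 mm 54.8 58.0
leftwall outer up [0.5217 0.0391] cell e1,e2 mm 111.2 -58.2
rightwall outer up [ 0.6274 -0.0157] cell e1,e2 mm 111.5 61.0
leftwall outer up [0.5352 0.0634] cell e1,e2 mm 139.0 -57.4
rightwall outer up [0.6411 0.0084] cell e1,e2 mm 139.3 61.9
tcp 31.766864189542964 -27.375428079208014
```

Request:
apply_moves(dp=[[-0.0044,0.0032,0],[-0.0044,0.0032,0],[0,0,0.005],[0,0,0.005],[0,0,0.004],[0,0,0],[0,0,0]], twist=[[0,0,0],[0,0,0],[0,0,0],[0,0,0],[0,0,0],[0,0,0],[0,0,0]], fingers=[1,1,1,1,1,1,1])

```text
time: 10.1
position: [0.5133, -0.0572, 0.1793]
tool_rot: [-2.686, -1.629, 0.0]
ft_force: [-0.2, 0.1, -5.4]
grip_width: 0.341
grip_force: 50.0
```

```bash
cat >> h.py <<'E'
def cell(s):
    y=np.radians(62.45);E1=np.array([np.cos(y),np.sin(y)]);E2=np.array([np.sin(y),-np.cos(y)]);d=s["position"][:2]-np.array([.5218,-.0864])
    print("cell mm",1e3*E1@d,1e3*E2@d,"foot z mm",1e3*(s["position"][2]-.1034))
E
python3 -c "from h import *;cell(st())"
```

```text
t 10.1 p [ 0.5133 -0.0572  0.1793] yaw 62.46 z [-4.e-04  1.e-04 -1.e+00] F [-0.23  0.06 -5.39] M [ 0.013 -0.109  0.03 ] w 0.341 g 50.0 q [ 0.59  0.1  -0.56  1.82  0.05  1.24 -0.46]
cell mm 21.97323092313727 -20.997298938376115 foot z mm 75.943780022407
```

Request:
apply_moves(dp=[[0.001,0,0.001],[0,0,0.001],[0,0,0.001],[0,0,0.001],[0,0,0.001],[0,0,0.0005],[0,0,0.0005],[0,0,0.0005],[0,0,0.0005],[0,0,0.0005]], twist=[[0,0,0],[0,0,0],[0,0,0],[0,0,0],[0,0,0],[0,0,0],[0,0,0],[0,0,0],[0,0,0],[0,0,0]], fingers=[1,1,1,1,1,1,1,1,1,1])

```text
time: 11.1
position: [0.514, -0.0565, 0.172]
tool_rot: [2.687, 1.628, -0.0]
ft_force: [0.6, 0.5, -5.4]
grip_width: 0.34
grip_force: 50.0
```

Request:
apply_moves(dp=[[0,0,0.0005],[0,0,0.0005],[0,0,0.0005],[0,0,0.0005],[0,0,0.0005],[0,0,0.0005]], twist=[[0,0,0],[0,0,0],[0,0,0],[0,0,0],[0,0,0],[0,0,0]], fingers=[1,1,1,1,1,1])

```text
time: 11.7
position: [0.5139, -0.0565, 0.169]
tool_rot: [2.687, 1.628, -0.0]
ft_force: [0.4, -0.2, -5.5]
grip_width: 0.338
grip_force: 50.0
```

Request:
apply_moves(dp=[[0,0,0.0005],[0,0,0.0005],[0,0,0.0005],[0,0,0.0005]], twist=[[0,0,0],[0,0,0],[0,0,0],[0,0,0]], fingers=[1,1,1,1])

```text
time: 12.1
position: [0.514, -0.0565, 0.167]
tool_rot: [2.686, 1.628, 0.0]
ft_force: [-0.1, -0.9, -4.8]
grip_width: 0.345
grip_force: 50.0
```

Request:
apply_moves(dp=[[0,0,0.0005],[0,0,0.0005],[0,0,0.0005]], twist=[[0,0,0],[0,0,0],[0,0,0]], fingers=[1,1,1])

```text
time: 12.4
position: [0.5139, -0.0565, 0.1655]
tool_rot: [-2.687, -1.628, 0.0]
ft_force: [-0.6, 0.0, -4.2]
grip_width: 0.338
grip_force: 50.0
```

Request:
apply_moves(dp=[[0,0,0.0005],[0,0,0.0005],[0,0,0.0005]], twist=[[0,0,0],[0,0,0],[0,0,0]], fingers=[1,1,1])

```text
time: 12.7
position: [0.5139, -0.0564, 0.1643]
tool_rot: [-2.687, -1.628, 0.0]
ft_force: [-1.2, 0.4, -2.5]
grip_width: 0.343
grip_force: 50.0
```

Request:
apply_moves(dp=[[0,0,0.0005],[0,0,0.0005]], twist=[[0,0,0],[0,0,0]], fingers=[1,1])

```text
time: 12.9
position: [0.5139, -0.0563, 0.1633]
tool_rot: [-2.686, -1.628, 0.0]
ft_force: [-2.3, 0.9, -0.1]
grip_width: 0.34
grip_force: 50.0
```

Request:
apply_moves(dp=[[0,0,0.0005],[0,0,0.0005],[0,0,0.0005]], twist=[[0,0,0],[0,0,0],[0,0,0]], fingers=[1,1,1])

```text
time: 13.2
position: [0.5141, -0.0562, 0.1618]
tool_rot: [2.686, 1.629, 0.001]
ft_force: [-0.9, 0.7, -0.7]
grip_width: 0.342
grip_force: 50.0
```

Request:
apply_moves(dp=[[0,0,0.0005],[0,0,0.0005],[0,0,0.0005]], twist=[[0,0,0],[0,0,0],[0,0,0]], fingers=[1,1,1])

```text
time: 13.5
position: [0.514, -0.0563, 0.16]
tool_rot: [-2.686, -1.629, -0.0]
ft_force: [-1.5, 0.9, 1.0]
grip_width: 0.343
grip_force: 50.0
```

```bash
python3 -c "from h import *;cell(st())"
```

```text
t 13.5 p [ 0.514  -0.0563  0.16  ] yaw 62.45 z [ 2.e-04  2.e-04 -1.e+00] F [-1.45  0.88  0.97] M [ 0.701  0.467 -0.022] w 0.343 g 50.0 q [ 0.59  0.11 -0.56  1.84  0.06  1.2  -0.47]
cell mm 23.092411964850587 -20.806447224743504 foot z mm 56.58591899276839
```

Request:
apply_moves(dp=[[0,0,0.0005],[0,0,0.0005],[0,0,0.0005]], twist=[[0,0,0],[0,0,0],[0,0,0]], fingers=[1,1,1])

```text
time: 13.8
position: [0.514, -0.0563, 0.1586]
tool_rot: [-2.687, -1.629, -0.0]
ft_force: [-1.1, 1.2, 1.4]
grip_width: 0.346
grip_force: 50.0
```

Request:
apply_moves(dp=[[0,0,0.0005],[0,0,0.0005]], twist=[[0,0,0],[0,0,0]], fingers=[1,1])

```text
time: 14.0
position: [0.5141, -0.0564, 0.1576]
tool_rot: [2.686, 1.629, 0.0]
ft_force: [-1.5, 3.0, 0.9]
grip_width: 0.342
grip_force: 50.0
```

Request:
apply_moves(dp=[[0,0,0.0005],[0,0,0.0005]], twist=[[0,0,0],[0,0,0]], fingers=[1,1])

```text
time: 14.2
position: [0.514, -0.0564, 0.1566]
tool_rot: [2.687, 1.628, 0.0]
ft_force: [-1.4, 2.1, 1.9]
grip_width: 0.339
grip_force: 50.0
```

Request:
apply_moves(dp=[[0,0,0.0005],[0,0,0.0005]], twist=[[0,0,0],[0,0,0]], fingers=[1,1])

```text
time: 14.4
position: [0.5141, -0.0564, 0.1557]
tool_rot: [2.686, 1.628, 0.0]
ft_force: [-1.7, 3.7, 2.0]
grip_width: 0.342
grip_force: 50.0
```

Request:
apply_moves(dp=[[0,0,0.0005],[0,0,0]], twist=[[0,0,0],[0,0,0]], fingers=[1,1])

```text
time: 14.6
position: [0.514, -0.0565, 0.1551]
tool_rot: [2.686, 1.628, 0.0]
ft_force: [-1.1, 3.0, 2.2]
grip_width: 0.342
grip_force: 50.0
```

```bash
python3 -c "from h import *;cell(st())"
```

```text
t 14.6 p [ 0.514  -0.0565  0.1551] yaw 62.44 z [ 3.e-04 -0.e+00 -1.e+00] F [-1.13  3.    2.18] M [ 0.916  0.446 -0.002] w 0.342 g 50.0 q [ 0.59  0.12 -0.56  1.85  0.07  1.19 -0.48]
cell mm 22.95935584272793 -20.740758727392294 foot z mm 51.67369637265655
```

Request:
apply_moves(dp=[[0,0,0.0005],[0,0,0.0005]], twist=[[0,0,0],[0,0,0]], fingers=[1,1])

```text
time: 14.8
position: [0.5141, -0.0564, 0.1542]
tool_rot: [2.686, 1.628, 0.0]
ft_force: [-2.7, 2.7, 5.7]
grip_width: 0.343
grip_force: 50.0
```

Request:
apply_moves(dp=[[0,0,0.0005],[0,0,0]], twist=[[0,0,0],[0,0,0]], fingers=[1,1])

```text
time: 15.0
position: [0.5141, -0.0564, 0.1542]
tool_rot: [2.686, 1.628, 0.0]
ft_force: [-2.5, 2.2, 5.2]
grip_width: 0.345
grip_force: 50.0
```

Run:
```python
from h import *
cell(st())
im=get_image("wrist")[:,:,::-1];S=get_image("scene")[:,:,::-1]
a=cv2.resize(im[90:240,250:400],None,fx=2.6,fy=2.6,interpolation=2)
b=cv2.resize(S[130:250,260:380],(390,390),interpolation=2)
cv2.imwrite("pics/p4.png",np.hstack([a,b]))
```

```text
t 15.0 p [ 0.5141 -0.0564  0.1542] yaw 62.44 z [ 3.e-04 -2.e-04 -1.e+00] F [-2.48  2.2   5.16] M [ 1.021  0.964 -0.025] w 0.345 g 50.0 q [ 0.59  0.12 -0.56  1.85  0.07  1.19 -0.48]
cell mm 22.996903728715445 -20.680736517107732 foot z mm 50.77374554249113
```

View pics/p4.png

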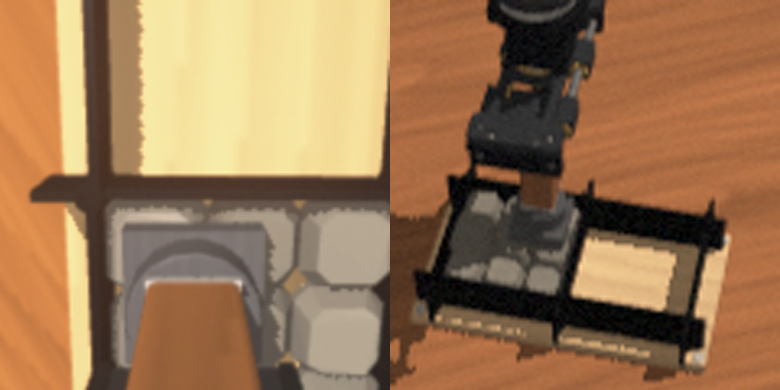

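Request:
apply_moves(dp=[[0,0,0.0005],[0,0,0]], twist=[[0,0,0],[0,0,0]], fingers=[1,1])

```text
time: 15.3
position: [0.5141, -0.0564, 0.1541]
tool_rot: [2.686, 1.628, 0.0]
ft_force: [-3.3, 1.9, 9.0]
grip_width: 0.338
grip_force: 50.0
```

Request:
apply_moves(dp=[[0,0,0.0005],[0,0,0]], twist=[[0,0,0],[0,0,0]], fingers=[1,1])

```text
time: 15.5
position: [0.5142, -0.0564, 0.1541]
tool_rot: [2.686, 1.628, 0.0]
ft_force: [-4.2, 3.1, 11.1]
grip_width: 0.342
grip_force: 50.0
```

Request:
apply_moves(dp=[[0,0,0.0005],[0,0,0]], twist=[[0,0,0],[0,0,0]], fingers=[1,1])

```text
time: 15.7
position: [0.5142, -0.0564, 0.1541]
tool_rot: [2.686, 1.628, 0.0]
ft_force: [-3.8, 4.4, 13.3]
grip_width: 0.343
grip_force: 50.0
```

Request:
apply_moves(dp=[[0,0,0.0005],[0,0,0.0005],[0,0,0.0005],[0,0,0],[0,0,0]], twist=[[0,0,0],[0,0,0],[0,0,0],[0,0,0],[0,0,0]], fingers=[1,1,1,1,1])

```text
time: 16.2
position: [0.5144, -0.0563, 0.154]
tool_rot: [2.685, 1.628, 0.0]
ft_force: [-6.9, 2.9, 21.2]
grip_width: 0.342
grip_force: 50.0
```

Request:
apply_moves(dp=[[0,0,-0.001],[0,0,-0.002],[0,0,-0.003],[0,0,-0.005],[0,0,-0.005],[0,0,-0.005],[0,0,-0.005],[0,0,0],[0,0,0]], twist=[[0,0,0],[0,0,0],[0,0,0],[0,0,0],[0,0,0],[0,0,0],[0,0,0],[0,0,0],[0,0,0]], fingers=[1,1,1,1,1,1,1,1,1])

```text
time: 17.1
position: [0.514, -0.0566, 0.1766]
tool_rot: [2.686, 1.628, 0.0]
ft_force: [-0.7, -1.4, -6.3]
grip_width: 0.342
grip_force: 50.0
```

```bash
python3 -c "from h import *;cell(st())"
```

```text
t 17.1 p [ 0.514  -0.0566  0.1766] yaw 62.44 z [ 2.e-04 -3.e-04 -1.e+00] F [-0.66 -1.4  -6.28] M [-0.051 -0.081  0.006] w 0.342 g 50.0 q [ 0.59  0.1  -0.56  1.82  0.06  1.23 -0.47]
cell mm 22.84235735485163 -20.723533243008834 foot z mm 73.22246543317844
```

Request:
apply_moves(dp=[[-0.009,0.0044,0],[-0.009,0.0044,0],[-0.009,0.0044,0],[-0.009,0.0044,0],[-0.009,0.0044,0],[0,0,0],[0,0,0],[0,0,0.001],[0,0,0.001],[0,0,0]], twist=[[0,0,0],[0,0,0],[0,0,0],[0,0,0],[0,0,0],[0,0,0],[0,0,0],[0,0,0],[0,0,0],[0,0,0]], fingers=[1,1,1,1,1,1,1,1,1,1])

```text
time: 18.1
position: [0.5125, -0.106, 0.1743]
tool_rot: [-2.686, -1.63, 0.0]
ft_force: [1.1, -0.2, -5.3]
grip_width: 0.34
grip_force: 50.0
```

```bash
python3 -c "from h import *;cell(st())"
```

```text
t 18.1 p [ 0.5125 -0.106   0.1743] yaw 62.5 z [-4.e-04  1.e-04 -1.e+00] F [ 1.06 -0.21 -5.3 ] M [ 0.009 -0.026  0.022] w 0.34 g 50.0 q [ 0.64  0.11 -0.52  1.81  0.06  1.23 -0.37]
cell mm -21.69551874458908 0.8236551546174224 foot z mm 70.935795254895
```

Request:
apply_moves(dp=[[-0.001,0.001,0.0005],[0,0,0.0005],[0,0,0.0005],[0,0,0.0005],[0,0,0.0005]], twist=[[0,0,0],[0,0,0],[0,0,0],[0,0,0],[0,0,0]], fingers=[1,1,1,1,1])

```text
time: 18.6
position: [0.513, -0.1079, 0.172]
tool_rot: [2.687, 1.628, -0.0]
ft_force: [-0.1, 0.9, -5.6]
grip_width: 0.341
grip_force: 50.0
```

Request:
apply_moves(dp=[[0,0,0.0005],[0,0,0.0005],[0,0,0.0005],[0,0,0.0005]], twist=[[0,0,0],[0,0,0],[0,0,0],[0,0,0]], fingers=[1,1,1,1])

```text
time: 19.0
position: [0.513, -0.1079, 0.17]
tool_rot: [2.687, 1.628, -0.0]
ft_force: [-1.1, -1.0, -5.4]
grip_width: 0.341
grip_force: 50.0
```

Request:
apply_moves(dp=[[0,0,0.0005],[0,0,0.0005],[0,0,0.0005]], twist=[[0,0,0],[0,0,0],[0,0,0]], fingers=[1,1,1])

```text
time: 19.3
position: [0.513, -0.1079, 0.1685]
tool_rot: [2.687, 1.628, -0.0]
ft_force: [0.5, -0.4, -6.1]
grip_width: 0.344
grip_force: 50.0
```

Request:
apply_moves(dp=[[0,0,0.0005],[0,0,0.0005],[0,0,0.0005]], twist=[[0,0,0],[0,0,0],[0,0,0]], fingers=[1,1,1])

```text
time: 19.6
position: [0.513, -0.1079, 0.167]
tool_rot: [2.687, 1.628, -0.0]
ft_force: [-1.2, -0.2, -4.9]
grip_width: 0.339
grip_force: 50.0
```

Request:
apply_moves(dp=[[0,0,0.0005],[0,0,0.0005],[0,0,0.0005]], twist=[[0,0,0],[0,0,0],[0,0,0]], fingers=[1,1,1])

```text
time: 19.9
position: [0.5131, -0.1079, 0.1655]
tool_rot: [2.686, 1.628, -0.0]
ft_force: [-0.6, 0.4, -4.3]
grip_width: 0.344
grip_force: 50.0
```

Request:
apply_moves(dp=[[0,0,0.0005],[0,0,0.0005],[0,0,0.0005]], twist=[[0,0,0],[0,0,0],[0,0,0]], fingers=[1,1,1])

```text
time: 20.2
position: [0.5135, -0.1081, 0.1647]
tool_rot: [2.686, 1.628, 0.001]
ft_force: [-0.3, -0.2, -0.7]
grip_width: 0.345
grip_force: 50.0
```

Request:
apply_moves(dp=[[0,0,0.0005],[0,0,0.0005]], twist=[[0,0,0],[0,0,0]], fingers=[1,1])

```text
time: 20.4
position: [0.5134, -0.1081, 0.1636]
tool_rot: [2.686, 1.628, 0.001]
ft_force: [0.3, -0.5, -1.5]
grip_width: 0.34
grip_force: 50.0
```

Request:
apply_moves(dp=[[0,0,0.0005],[0,0,0.0005]], twist=[[0,0,0],[0,0,0]], fingers=[1,1])

```text
time: 20.6
position: [0.5133, -0.1081, 0.1622]
tool_rot: [2.686, 1.628, 0.001]
ft_force: [0.0, -0.5, -0.8]
grip_width: 0.34
grip_force: 50.0
```

Request:
apply_moves(dp=[[0,0,0.0005],[0,0,0.0005]], twist=[[0,0,0],[0,0,0]], fingers=[1,1])

```text
time: 20.8
position: [0.5133, -0.1081, 0.1612]
tool_rot: [2.686, 1.628, 0.001]
ft_force: [0.8, -1.2, -0.4]
grip_width: 0.338
grip_force: 50.0
```

Request:
apply_moves(dp=[[0,0,0.0005],[0,0,0.0005]], twist=[[0,0,0],[0,0,0]], fingers=[1,1])

```text
time: 21.0
position: [0.5133, -0.108, 0.1602]
tool_rot: [2.686, 1.628, 0.001]
ft_force: [0.9, 0.0, -0.1]
grip_width: 0.343
grip_force: 50.0
```

Request:
apply_moves(dp=[[0,0,0.0005],[0,0,0.0005]], twist=[[0,0,0],[0,0,0]], fingers=[1,1])

```text
time: 21.2
position: [0.5133, -0.108, 0.1592]
tool_rot: [2.686, 1.628, 0.001]
ft_force: [0.6, 0.1, 0.8]
grip_width: 0.342
grip_force: 50.0
```

Request:
apply_moves(dp=[[0,0,0.0005],[0,0,0.0005]], twist=[[0,0,0],[0,0,0]], fingers=[1,1])

```text
time: 21.4
position: [0.5133, -0.1079, 0.1582]
tool_rot: [2.686, 1.628, 0.001]
ft_force: [1.4, -0.2, 1.8]
grip_width: 0.344
grip_force: 50.0
```

Request:
apply_moves(dp=[[0,0,0.0005],[0,0,0.0005],[0,0,0.0005]], twist=[[0,0,0],[0,0,0],[0,0,0]], fingers=[1,1,1])

```text
time: 21.7
position: [0.5135, -0.1078, 0.1581]
tool_rot: [2.686, 1.628, 0.001]
ft_force: [-1.4, 0.5, 11.0]
grip_width: 0.341
grip_force: 50.0
```

Request:
apply_moves(dp=[[0,0,0.0005],[0,0,0.0005]], twist=[[0,0,0],[0,0,0]], fingers=[1,1])

```text
time: 21.9
position: [0.5136, -0.1077, 0.158]
tool_rot: [2.685, 1.628, 0.001]
ft_force: [-2.5, 1.1, 15.0]
grip_width: 0.343
grip_force: 50.0
```

Request:
apply_moves(dp=[[0,0,0.0005],[0,0,0.0005]], twist=[[0,0,0],[0,0,0]], fingers=[1,1])

```text
time: 22.1
position: [0.5137, -0.1076, 0.158]
tool_rot: [2.685, 1.628, 0.001]
ft_force: [-4.5, 1.5, 20.6]
grip_width: 0.34
grip_force: 50.0
```

```bash
python3 -c "from h import *;cell(st())"
```

```text
t 22.1 p [ 0.5137 -0.1076  0.158 ] yaw 62.45 z [ 0.0013 -0.0011 -1.    ] F [-4.46  1.53 20.63] M [ 0.083  1.692 -0.095] w 0.34 g 50.0 q [ 0.64  0.13 -0.52  1.83  0.07  1.2  -0.38]
cell mm -22.555414285691228 2.645752238645245 foot z mm 54.56419968380332
```

Request:
apply_moves(dp=[[0,0,0],[0,0,0],[0,0,0],[0,0,0],[0,0,0],[0,0,0],[0,0,0],[0,0,0],[0,0,0],[0,0,0]], twist=[[0,0,0],[0,0,0],[0,0,0],[0,0,0],[0,0,0],[0,0,0],[0,0,0],[0,0,0],[0,0,0],[0,0,0]], fingers=[1,1,1,1,1,1,1,1,1,1])

```text
time: 23.1
position: [0.5137, -0.1077, 0.158]
tool_rot: [2.685, 1.628, 0.001]
ft_force: [-4.0, 1.1, 18.9]
grip_width: 0.341
grip_force: 50.0
```

Request:
apply_moves(dp=[[0,0,-0.002],[0,0,-0.002],[0,0,-0.003],[0,0,-0.005],[0,0,-0.01],[0,0,-0.02],[0,0,-0.02],[0,0,0],[0,0,0]], twist=[[0,0,0],[0,0,0],[0,0,0],[0,0,0],[0,0,0],[0,0,0],[0,0,0],[0,0,0],[0,0,0]], fingers=[1,1,1,1,1,1,1,1,1])

```text
time: 24.0
position: [0.513, -0.1079, 0.2165]
tool_rot: [2.686, 1.628, 0.0]
ft_force: [-0.5, 0.8, -6.2]
grip_width: 0.339
grip_force: 50.0
```

Run:
```python
from h import *
cell(st())
S=get_image("scene")[:,:,::-1];T=get_image("wrist")[:,:,::-1]
b=cv2.resize(S[180:245,262:352],(560,404),interpolation=2)
a=cv2.resize(T[100:230,290:365],(233,404),interpolation=2)
cv2.imwrite("pics/p5.png",np.hstack([a,b]))
```

```text
t 24.0 p [ 0.513  -0.1079  0.2165] yaw 62.44 z [ 2.e-04 -2.e-04 -1.e+00] F [-0.49  0.83 -6.21] M [ 0.062 -0.014 -0.032] w 0.339 g 50.0 q [ 0.65  0.08 -0.52  1.75  0.04  1.31 -0.36]
cell mm -23.13829686624384 2.137510076441278 foot z mm 113.06029092144938
```

View pics/p5.png

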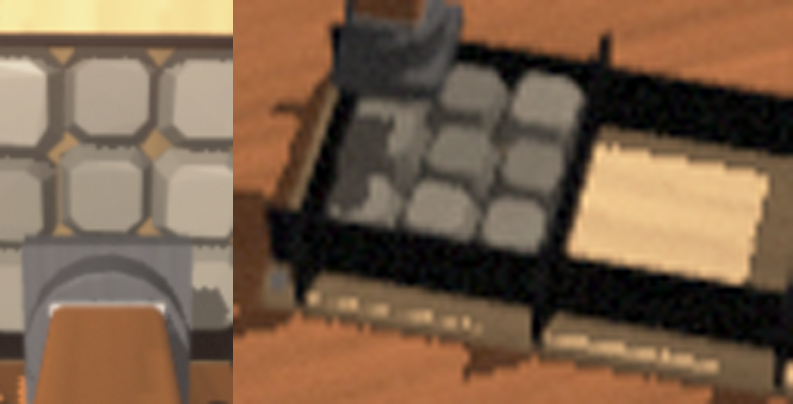

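Request:
apply_moves(dp=[[0.012,-0.006,0.01],[0.012,-0.006,0.01],[0.012,-0.006,0.01],[0.011,-0.0065,0.01],[0,0,0],[0,0,0],[0,0,0.004],[0,0,0.002],[0,0,0],[0,0,0]], twist=[[0,0,0],[0,0,0],[0,0,0],[0,0,0],[0,0,0],[0,0,0],[0,0,0],[0,0,0],[0,0,0],[0,0,0]], fingers=[1,1,1,1,1,1,1,1,1,1])

```text
time: 25.1
position: [0.5131, -0.0554, 0.1706]
tool_rot: [2.687, 1.627, 0.0]
ft_force: [-0.8, -0.1, -5.3]
grip_width: 0.342
grip_force: 50.0
```

```bash
python3 -c "from h import *;cell(st())"
```

```text
t 25.1 p [ 0.5131 -0.0554  0.1706] yaw 62.4 z [ 2.e-04 -2.e-04 -1.e+00] F [-0.76 -0.13 -5.26] M [ 0.026 -0.013 -0.005] w 0.342 g 50.0 q [ 0.59  0.1  -0.56  1.83  0.06  1.22 -0.47]
cell mm 23.485296840953996 -22.05366390899285 foot z mm 67.23099712086349
```

Request:
apply_moves(dp=[[0,0,0.002],[0,0,0.002],[0,0,0.002],[0,0,0.002],[0,0,0.001],[0,0,0.001],[0,0,0.001],[0,0,0.0005],[0,0,0.0005],[0,0,0.0005]], twist=[[0,0,0],[0,0,0],[0,0,0],[0,0,0],[0,0,0],[0,0,0],[0,0,0],[0,0,0],[0,0,0],[0,0,0]], fingers=[1,1,1,1,1,1,1,1,1,1])

```text
time: 26.1
position: [0.5131, -0.055, 0.158]
tool_rot: [2.687, 1.628, 0.0]
ft_force: [0.2, -0.1, -5.7]
grip_width: 0.338
grip_force: 50.0
```

Request:
apply_moves(dp=[[0,0,0.0005],[0,0,0.0005],[0,0,0.0005],[0,0,0.0005],[0,0,0.0005]], twist=[[0,0,0],[0,0,0],[0,0,0],[0,0,0],[0,0,0]], fingers=[1,1,1,1,1])

```text
time: 26.6
position: [0.5131, -0.0549, 0.1555]
tool_rot: [2.687, 1.628, -0.0]
ft_force: [-0.7, 0.1, -5.2]
grip_width: 0.342
grip_force: 50.0
```

Request:
apply_moves(dp=[[0,0,0.0005],[0,0,0.0005],[0,0,0.0005]], twist=[[0,0,0],[0,0,0],[0,0,0]], fingers=[1,1,1])

```text
time: 26.9
position: [0.5131, -0.055, 0.1543]
tool_rot: [2.686, 1.628, -0.0]
ft_force: [-0.8, 0.3, -1.4]
grip_width: 0.342
grip_force: 50.0
```

Request:
apply_moves(dp=[[0,0,0.0005],[0,0,0.0005],[0,0,0.0005],[0,0,0.0005],[0,0,0.0005]], twist=[[0,0,0],[0,0,0],[0,0,0],[0,0,0],[0,0,0]], fingers=[1,1,1,1,1])

```text
time: 27.4
position: [0.5134, -0.0549, 0.1541]
tool_rot: [2.686, 1.628, 0.0]
ft_force: [-5.9, -0.2, 14.3]
grip_width: 0.342
grip_force: 50.0
```

Request:
apply_moves(dp=[[0,0,0.0005],[0,0,0.0005],[0,0,0],[0,0,0],[0,0,0],[0,0,0],[0,0,0],[0,0,0],[0,0,0],[0,0,0]], twist=[[0,0,0],[0,0,0],[0,0,0],[0,0,0],[0,0,0],[0,0,0],[0,0,0],[0,0,0],[0,0,0],[0,0,0]], fingers=[1,1,1,1,1,1,1,1,1,1])

```text
time: 28.4
position: [0.5135, -0.0548, 0.154]
tool_rot: [2.685, 1.628, 0.0]
ft_force: [-6.7, 1.4, 18.3]
grip_width: 0.342
grip_force: 50.0
```

Request:
apply_moves(dp=[[0,0,0],[0,0,0],[0,0,0],[0,0,0],[0,0,0]], twist=[[0,0,0],[0,0,0],[0,0,0],[0,0,0],[0,0,0]], fingers=[1,1,1,1,1])

```text
time: 28.9
position: [0.5134, -0.0548, 0.154]
tool_rot: [2.685, 1.628, -0.0]
ft_force: [-6.7, 0.4, 18.3]
grip_width: 0.341
grip_force: 50.0
```

Request:
apply_moves(dp=[[0,0,-0.002],[0,0,-0.002],[0,0,-0.003],[0,0,-0.005],[0,0,-0.01],[0,0,-0.02],[0,0,-0.02],[0,0,-0.01],[0,0,0],[0,0,0]], twist=[[0,0,0],[0,0,0],[0,0,0],[0,0,0],[0,0,0],[0,0,0],[0,0,0],[0,0,0],[0,0,0],[0,0,0]], fingers=[1,1,1,1,1,1,1,1,1,1])

```text
time: 29.9
position: [0.5127, -0.0549, 0.222]
tool_rot: [-2.686, -1.628, 0.001]
ft_force: [-0.3, -0.4, -6.4]
grip_width: 0.341
grip_force: 50.0
```

Run:
```python
from h import *
s=st();cell(s)
y=np.radians(62.45)
for p in ((.49,.225),(.46,.2)): print(world2tool(s,[p[0]-s["position"][0],p[1]-s["position"][1],0]))
```

```text
t 29.9 p [ 0.5127 -0.0549  0.222 ] yaw 62.44 z [-7.e-04 -1.e-04 -1.e+00] F [-0.34 -0.44 -6.44] M [-0.003 -0.044 -0.053] w 0.341 g 50.0 q [ 0.6   0.06 -0.56  1.76  0.04  1.32 -0.45]
cell mm 23.692202933373924 -22.598056099024813 foot z mm 118.61622941528454
[ 2.37667913e-01 -1.49659334e-01 -4.26286867e-06]
[ 2.01624919e-01 -1.64689371e-01  1.88406684e-05]
```

Request:
apply_moves(dp=[[0.014,-0.009,0],[0.025,-0.016,0],[0.026,-0.016,0],[0.026,-0.016,0],[0.026,-0.016,0],[0.026,-0.016,0],[0.026,-0.016,0],[0.026,-0.016,0],[0.025,-0.016,0],[0.018,-0.012,0]], twist=[[0,0,0],[0,0,0],[0,0,0],[0,0,0],[0,0,0],[0,0,0],[0,0,0],[0,0,0],[0,0,0],[0,0,0]], fingers=[1,1,1,1,1,1,1,1,1,1])

```text
time: 30.9
position: [0.4891, 0.2283, 0.2216]
tool_rot: [-2.682, -1.631, 0.002]
ft_force: [-0.0, 0.3, -5.9]
grip_width: 0.342
grip_force: 50.0
```

Request:
apply_moves(dp=[[0,0,0],[0,0,0.02],[0,0,0.02],[0,0,0.02],[0,0,0.02],[0,0,0.02],[0,0,0.01],[0,0,0.004],[0,0,0],[0,0,0]], twist=[[0,0,0],[0,0,0],[0,0,0],[0,0,0],[0,0,0],[0,0,0],[0,0,0],[0,0,0],[0,0,0],[0,0,0]], fingers=[1,1,1,1,1,1,1,1,1,1])

```text
time: 31.9
position: [0.4917, 0.2254, 0.1094]
tool_rot: [2.686, 1.628, 0.002]
ft_force: [-0.1, -0.1, -6.0]
grip_width: 0.337
grip_force: 50.0
```

```bash
python3 -c "from h import *;cell(st())"
```

```text
t 31.9 p [0.4917 0.2254 0.1094] yaw 62.44 z [ 1.4e-03  5.0e-04 -1.0e+00] F [-0.08 -0.06 -6.03] M [ 0.017 -0.063  0.044] w 0.337 g 50.0 q [ 0.22  0.26 -0.79  1.84  0.2   1.12 -1.12]
cell mm 262.4940118038683 -170.91828566226576 foot z mm 5.990229776600839
```

Request:
apply_moves(dp=[[0,0,0.001],[0,0,0.001],[0,0,0.001],[0,0,0.001],[0,0,0.001],[0,0,0]], twist=[[0,0,0],[0,0,0],[0,0,0],[0,0,0],[0,0,0],[0,0,0]], fingers=[1,1,1,1,1,1])

```text
time: 32.5
position: [0.4911, 0.225, 0.1035]
tool_rot: [2.687, 1.628, 0.0]
ft_force: [-0.6, -0.5, -4.6]
grip_width: 0.342
grip_force: 50.0
```

Request:
apply_moves(dp=[[0,0,0.0005],[0,0,0.0005],[0,0,0.0005],[0,0,0]], twist=[[0,0,0],[0,0,0],[0,0,0],[0,0,0]], fingers=[1,1,1,1])

```text
time: 32.9
position: [0.4911, 0.2252, 0.1034]
tool_rot: [2.686, 1.628, -0.0]
ft_force: [-4.4, -1.0, 6.3]
grip_width: 0.344
grip_force: 50.0
```

Request:
apply_moves(dp=[[0,0,-0.001],[0,0,0],[0,0,0],[0,0,0],[0,0,0],[0,0,0],[0,0,0],[0,0,0],[0,0,0],[0,0,0]], twist=[[0,0,0],[0,0,0],[0,0,0],[0,0,0],[0,0,0],[0,0,0],[0,0,0],[0,0,0],[0,0,0],[0,0,0]], fingers=[1,1,0.6,0.5,0.4,0.3,0.2,0.1,0,0])

```text
time: 33.9
position: [0.4911, 0.225, 0.103]
tool_rot: [2.686, 1.628, -0.0]
ft_force: [-0.1, -0.9, 0.0]
grip_width: 0.942
grip_force: 0.0
```

```bash
python3 -c "from h import *;cell(st())"
```

```text
t 33.9 p [0.4911 0.225  0.103 ] yaw 62.45 z [ 0.e+00 -1.e-04 -1.e+00] F [-0.13 -0.86  0.03] M [-0.05  -0.055  0.029] w 0.942 g 0.0 q [ 0.22  0.27 -0.79  1.85  0.21  1.11 -1.12]
cell mm 261.897304989789 -171.30515160626658 foot z mm -0.4060698316738637
```

Request:
apply_moves(dp=[[0,0,0],[0,0,-0.01],[0,0,-0.02],[0,0,-0.02],[0,0,-0.02],[0,0,-0.02],[0,0,-0.02],[0,0,-0.01],[0,0,0],[0,0,0]], twist=[[0,0,0],[0,0,0],[0,0,0],[0,0,0],[0,0,0],[0,0,0],[0,0,0],[0,0,0],[0,0,0],[0,0,0]], fingers=[0,0,0,0,0,0,0,0,0,0])

```text
time: 34.9
position: [0.4908, 0.2248, 0.2226]
tool_rot: [2.686, 1.628, -0.001]
ft_force: [-0.9, 0.9, 0.3]
grip_width: 0.998
grip_force: 0.0
```

Run:
```python
from h import *
st()
S=get_image("scene")[:,:,::-1]
cv2.imwrite("pics/p6.png",cv2.resize(S[100:260,250:450],(800,600)))
```

```text
t 34.9 p [0.4908 0.2248 0.2226] yaw 62.44 z [-5.e-04 -4.e-04 -1.e+00] F [-0.89  0.85  0.31] M [-0.019 -0.004 -0.036] w 0.998 g 0.0 q [ 0.26  0.15 -0.81  1.7   0.11  1.34 -1.05]
```

View pics/p6.png

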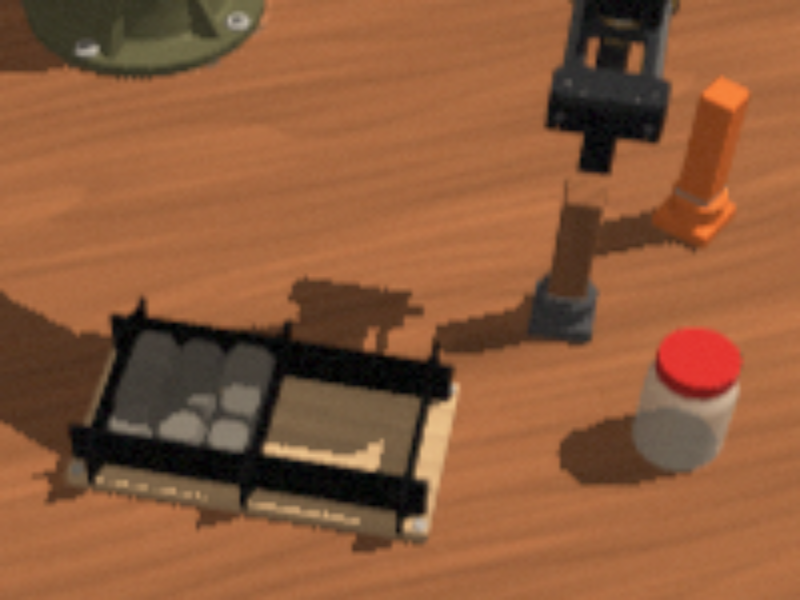

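The tamper stands upright and free on the bench, about (565, 310) in the crop, clear of the grid and the jar. The bed lies below the rim.

```bash
python3 -c "from h import *;print(ctrl.close_job())"
```

```text
the job is handed in; nothing more can be done
None
```

I pressed both proud stones down until they went rigid (peak about 27 N), leaned on the bed at about 24 N for over a second, stood the tamper upright clear of the grid and let go, and handed the job in; no verdict came back.

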